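# Catch a batch of power chokes from the gravity chute and put it on the scale

### The job

Take the dish by its handle, hold it up under the mouth of the gravity chute and push the paddle back with the dish's rim, so that the gate lifts and all five chokes slide into the dish. Then set the dish down upright in the middle of the bench scale's plate with all five chokes in it and let go. Do not push the cup, the screwdriver or the mouse about.

Things in the scene. Friction and masses are not known exactly. Their poses are not given: they have to be found in the camera images.
- dish: Round aluminium dish with a straight black handle, about 160 g. Mouth 140 mm across outside, bottom 104 mm, height 50 mm, wall and floor 4 mm. Origin: centre of the underside, z up. The handle is a level bar along -x of the dish, from x = -67 to -167 mm, 16 mm wide (y), 14 mm high, centre line 42 mm above the underside. Stands left or right of the chute, handle roughly towards the robot.
- dispenser: Gravity-feed chute on a frame, fixed. Origin: on the bench right below the chute's mouth; x points level away from the robot, the uphill way; z up. A steel channel 34 mm wide slopes up at 30 degrees from the mouth to x = 165 mm, 300 mm high. Legs at x = 90 and 150 mm stand on a base plate 140 mm wide, x = 60 to 220 mm; under mouth and paddle the bench is bare.
- mouth (a point): Middle of the lip of the chute floor, 185 mm above the bench: the edge the chokes slide off. Lowest parts of chute and gate here are 181 mm above the bench. The chokes land within 60 mm in front of it (on the dispenser's -x side) in a dish whose rim is 10 to 30 mm below the lip.
- paddle_face (a point): Middle of the near face of the paddle, an upright grey plate 80 mm wide and 66 mm high (102 to 168 mm above the bench) hanging under the chute, 15 mm behind the mouth when not pushed. Moves with the paddle. Axes like the dispenser's.
- paddle (a joint): How far the paddle is pushed in along +x of the dispenser, 0 to 0.028 m. A spring brings it back; pushing takes 1.5 to 3 N. The linked gate across the mouth, a plate 44 mm wide, rises square to the channel by the same distance, at most to z = 245 mm and x = -35 mm. The 15 mm thick chokes slide out once it is up about 16 mm; all are out in about a second.
- scale: White bench scale with a square steel plate, fixed. Origin: on the bench below the plate's centre. Body 200 x 180 mm, 36 mm high, with a low display part out to x = -155 mm on the robot's side.
- plate (a point): Centre of the top of the scale's plate, 150 x 150 mm, level, 50 mm above the bench; it does not move when loaded.
- choke1: black moulded choke block 22 x 22 x 15 mm, rounded edges, 20 g; origin at the centre of its 22 x 22 underside, z through its thickness. Starts lying flat in the chute, number 1 of the queue counted from the gate. All five are alike.
- choke2: black moulded choke block 22 x 22 x 15 mm, rounded edges, 20 g; origin at the centre of its 22 x 22 underside, z through its thickness. Starts lying flat in the chute, number 2 of the queue counted from the gate. All five are alike.
- choke3: black moulded choke block 22 x 22 x 15 mm, rounded edges, 20 g; origin at the centre of its 22 x 22 underside, z through its thickness. Starts lying flat in the chute, number 3 of the queue counted from the gate. All five are alike.
- choke4: black moulded choke block 22 x 22 x 15 mm, rounded edges, 20 g; origin at the centre of its 22 x 22 underside, z through its thickness. Starts lying flat in the chute, number 4 of the queue counted from the gate. All five are alike.
- choke5: black moulded choke block 22 x 22 x 15 mm, rounded edges, 20 g; origin at the centre of its 22 x 22 underside, z through its thickness. Starts lying flat in the chute, number 5 of the queue counted from the gate. All five are alike.
- cup: White plastic cup, 72 mm across, 85 mm high, standing on the bench beyond the work: leave alone. Origin: centre of its underside.
- driver: Screwdriver with a red handle, about 200 mm long, lying on the bench beyond the work: leave alone. Origin: on the bench near its middle.
- mouse: Black computer mouse, 105 x 60 mm, 34 mm high, on the bench between robot and chute: leave alone. Origin: its underside.

How it is judged:
On the way, in this order (a step that is already met when the one before it is completed fails the run):
1. the paddle is pushed in 10 mm with the dish held clear of the bench (30 mm), its centre within 80 mm of the mouth seen from above (value of joint paddle above 0.01 m and height (world z) of dish above 0.03 m and horizontal distance between dish and mouth below 0.08 m), for 0.05 s.
2. all five chokes are in the dish while it is still held near the mouth, clear of the bench (horizontal distance between each of choke1, choke2, choke3, choke4, choke5 and dish below 0.066 m and z of choke1 in the frame of dish between -0.005 and 0.055 m and z of choke2 in the frame of dish between -0.005 and 0.055 m and z of choke3 in the frame of dish between -0.005 and 0.055 m and z of choke4 in the frame of dish between -0.005 and 0.055 m and z of choke5 in the frame of dish between -0.005 and 0.055 m and height (world z) of dish above 0.03 m and horizontal distance between dish and mouth below 0.2 m), for 0.1 s.
At the end, for the whole second after the job is handed in: The dish stands upright (within 0.1 rad) and at rest on the scale's plate, its centre within 40 mm of the plate's centre, let go, with all five chokes inside it below the rim; the paddle has sprung back (horizontal distance between each of choke1, choke2, choke3, choke4, choke5 and dish below 0.066 m and z of choke1 in the frame of dish between -0.005 and 0.055 m and z of choke2 in the frame of dish between -0.005 and 0.055 m and z of choke3 in the frame of dish between -0.005 and 0.055 m and z of choke4 in the frame of dish between -0.005 and 0.055 m and z of choke5 in the frame of dish between -0.005 and 0.055 m and horizontal distance between dish and plate below 0.04 m and z of dish in the frame of plate between -0.004 and 0.006 m and angle between dish's own z axis and vertical below 0.1 rad and linear speed of dish below 0.02 m/s and value of joint paddle below 0.005 m); the robot touches nothing.
It fails at once if the cup, the screwdriver or the mouse is moved more than 30 mm (distance of any of cup, driver, mouse from where it was at the start of the episode above 0.03 m).
It also fails if it takes over 51 s, if anything falls off the work surface, if the arm or the gripper's body presses on something with over 40 N, if the wrist force passes 120 N, or if a joint passes its speed limit or range.

### The arm

A 7-joint arm with a two-finger parallel gripper is mounted at the origin on the work surface. World frame = base frame: x ahead of the robot, y to its left, z up, the work surface at z = 0. Lengths are in m, angles in rad, forces in N, time in s.
With the tool pointing down it reaches from about 0.4 to 0.9 m from the base axis. Payload 5.6 kg.
Tool frame: the origin (TCP) lies midway between the tips of the shut fingers; the grasp point (between the pads) lies 19 mm behind it; z points along the fingers, y is the line along which they close (so a half turn about z gives the same grasp; the last joint's range is limited). The gripper opens to 92 mm and grips with 3 to 60 N. Pads are 20 mm wide; open, the fingers measure 128 mm over their backs; the gripper's body (75 mm by 189 mm) begins 69 mm behind the grasp point.
Start: joints at [-1.232, 0.468, -0.012, 1.603, 0.006, 1.071, -0.056], TCP at [0.242, 0.603, 0.176] pointing down, gripper open.
Joint ranges: [-2.53, 2.53], [-0.31, 2.02], [-1.57, 1.55], [0.28, 2.44], [-1.29, 4.43], [0.15, 1.84], [-2.92, 2.92]. Speed limits (rad/s): [2.57, 2.57, 3.14, 3.14, 3.14, 3.14, 3.14].

### API

Orientations are given as a 3x3 rotation matrix whose columns are the frame's x, y, z axes.
In Python, from station import env, effector, solver, viewer, workorder, search_frame, tip_of gives the robot as it stands. Calls block until the motion is done:
- env.reach(position, orientation): joint-space move of the TCP to a pose.
- env.movel(position, frame=None, rate=0.15): straight line of the TCP; frame=None keeps the orientation; rate is the mean speed in m/s.
- env.goto_joints(angles): joint-space move.
- effector.release() and effector.grasp(squeeze=None): open the fingers fully, or close them until they stop; squeeze is the grip in N (None keeps the last).
- env.pause(seconds).
- solver.inverse_kinematics(position, orientation): joint angles nearest the present ones, or None.
- env.sense(): the state.
- viewer.read_camera(name): name is "scene" or "top" or "wrist"; returns (picture, depth): 420x560x3 uint8, red, green, blue; 420x560 float32, m along the optical axis (not along the pixel's ray), 0 where there is no reading.
- viewer.camera_info(name): a dict with "intrinsics" (3x3 intrinsics, pixels), "eye" and "rotation" of the camera in the world; the wrist camera has in their place "T_tool_cam" (4x4, takes a point from camera to tool coordinates, whose origin is the TCP and whose axes are the flange's). Camera axes: x right, y up, looking along -z (the intrinsics and any distortion apply to the point x, -y, -z); pixel columns grow to the right and rows downward; lengths in m; the calibration is good to about 2 mm. A picture is of the moment at which its call begins: read the wrist's pose just before it. camera_info takes no time and is no camera call.
A pose or a line that the arm cannot do raises env.PlanningError and nothing moves.
- workorder.finish_job(): hands the job in; it is judged then, once.
Trained networks look in the newest picture that a camera, given by its name, has taken for a name from the list of things; names that differ only in an ending like _2 or _b are one class to them, and where a whole thing is asked for, a point or a joint stands for the part that bears it (a point fixed in the world has none). Each returns a list of dicts, best first, with "score" (0 to 1); they miss things now and then, are a little off and sometimes report something else, mostly with a low value. They report only what shows in the picture. A call takes as long as a camera call.
- search_frame(camera, name): "at" ([x, y, z] in m, in world coordinates, good to about 4 mm: the middle of the surface that is visible of it).
- tip_of(camera, name): "at" ([x, y, z] in m, in world coordinates, good to about 4 mm: a listed point, or the origin of a listed thing).
The state is a dict: "t": time; "joint_positions": joint angles; "joint_velocities": joint speeds; "tau": joint torques, N m; "ee_pos": TCP position; "tcp_rot": TCP orientation; "wrist_force": force on the tool from outside, world axes, zero at the start; "moment": the same for the moment, N m; "gripper_width": finger opening in m; "grasp_force": force on a finger pad.
Only numpy, scipy, OpenCV 4.12 (cv2) and the standard library are available. Lean on these libraries where they do the work, as an engineer would, in place of code of your own. Each camera call takes 0.05 s, during which the arm holds its last target. There are 200 camera calls.

## Working session

There is one attempt and no reset: what is moved stays moved. The work goes in short steps, each a Python script; the robot and the scene stay as the last script left them, time stands still between calls to the robot, and variables do not carry over. Pictures are saved under pics/ and viewed, at most 10 in all, crops included, and the job is handed in when it is done.

```bash
mkdir -p pics; ls; python3 - <<'E'
from station import *
import cv2, numpy as np
ims=[]
for c in ["scene","top"]:
    im,d=viewer.read_camera(c); cv2.imwrite(f"pics/{c}0.png",im[:,:,::-1])
    i=viewer.camera_info(c); print(c,np.round(i["eye"],3).tolist(),np.round(i["rotation"],3).tolist(),np.round(i["intrinsics"],1).tolist())
    for n in ["dish","dispenser","mouth","paddle_face","scale","plate","cup","driver","mouse","choke1"]:
        for f in (search_frame,tip_of):
            try: r=f(c,n)
            except Exception as e: r=[]; print(n,e)
            print(n,f.__name__ if hasattr(f,'__name__') else '',[(np.round(x["at"],3).tolist(),round(x["score"],2)) for x in r[:2]])
print(env.sense()["t"])
E
```

```text
pics
scene [1.139, -0.497, 1.166] [[0.677, -0.583, 0.449], [0.736, 0.55, -0.395], [-0.016, 0.597, 0.802]] [[473.0, 0.0, 286.2], [0.0, 473.0, 210.5], [0.0, 0.0, 1.0]]
dish call [([0.52, 0.293, 0.02], 0.8)]
dish call [([0.537, 0.27, -0.001], 0.95)]
dispenser call [([0.812, -0.029, 0.05], 0.95), ([0.694, -0.016, 0.138], 0.32)]
dispenser call [([0.679, 0.006, 0.002], 0.62)]
mouth call [([0.81, -0.036, 0.049], 0.96)]
mouth call [([0.676, 0.004, 0.185], 0.81)]
paddle_face call [([0.694, -0.013, 0.136], 0.78), ([0.743, -0.01, 0.238], 0.32)]
paddle_face call [([0.691, 0.005, 0.131], 0.71)]
scale call [([0.53, -0.283, 0.036], 0.63), ([0.811, -0.032, 0.052], 0.44)]
scale call [([0.531, -0.274, 0.0], 0.69)]
plate call [([0.526, -0.28, 0.039], 0.74)]
plate call [([0.528, -0.274, 0.053], 0.86)]
cup call [([0.725, 0.282, 0.054], 0.8)]
cup call []
driver call [([0.771, -0.326, 0.021], 0.98)]
driver call [([0.731, -0.299, -0.002], 0.55), ([0.691, 0.002, 0.131], 0.24)]
mouse call [([0.383, -0.029, 0.028], 0.84)]
mouse call [([0.371, -0.027, 0.001], 0.56)]
choke1 call []
choke1 call [([0.725, -0.008, 
[... 521 characters left out ...]
-0.025, 0.163], 0.54), ([0.755, -0.016, 0.244], 0.16)]
paddle_face call []
scale call [([0.495, -0.268, 0.036], 0.57)]
scale call [([0.527, -0.269, -0.002], 0.69)]
plate call [([0.493, -0.266, 0.038], 0.91)]
plate call [([0.529, -0.271, 0.051], 0.94)]
cup call [([0.364, -0.028, 0.034], 0.72), ([0.736, 0.281, 0.039], 0.59)]
cup call [([0.726, 0.275, -0.006], 0.62)]
driver call [([0.76, -0.324, 0.02], 0.82)]
driver call [([0.735, -0.303, -0.001], 0.64), ([0.527, -0.276, -0.0], 0.5)]
mouse call [([0.363, -0.023, 0.034], 0.64)]
mouse call []
choke1 call [([0.739, -0.012, 0.238], 0.67), ([0.704, 0.001, 0.213], 0.58)]
choke1 call [([0.763, -0.019, 0.232], 0.59), ([0.743, -0.011, 0.226], 0.51)]
2.1
```

View pics/scene0.png

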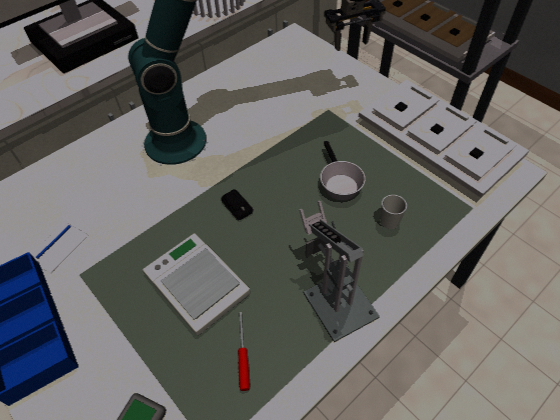

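View pics/top0.png

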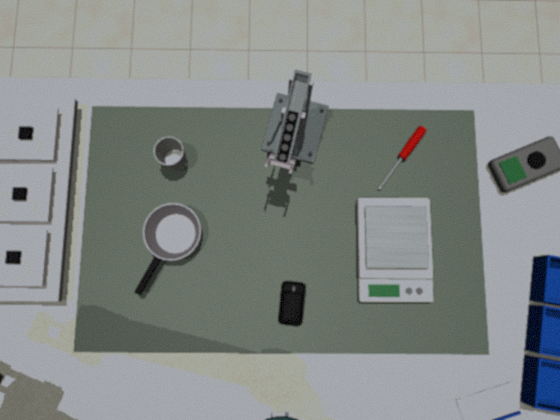

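The top view shows the dish at (172,232) with its handle ending at (140,292). The chute runs from (278,165) up to (300,75), and the scale is at (395,240). The networks' positions agree with this. Next I'll get the two yaw angles from depth.

```bash
cat > h.py <<'E'
from station import *
import numpy as np, cv2
def cloud(c):
    if c=="wrist": s=env.sense()
    im,d=viewer.read_camera(c); i=viewer.camera_info(c); K=i["intrinsics"]
    v,u=np.mgrid[:420,:560]; d=np.asarray(d,float)
    p=np.stack([(u-K[0][2])/K[0][0]*d,-(v-K[1][2])/K[1][1]*d,-d],-1)
    if c=="wrist":
        T=np.array(i["T_tool_cam"]); p=p@T[:3,:3].T+T[:3,3]
        return im,p@np.array(s["tcp_rot"]).T+s["ee_pos"],d>0
    return im,p@np.array(i["rotation"]).T+i["eye"],d>0
def down(yaw):  # tool x along heading yaw, z down
    c,s=np.cos(yaw),np.sin(yaw); return np.array([[c,s,0],[s,-c,0],[0,0,-1.]])
def circ(q):
    A=np.c_[2*q,np.ones(len(q))]; s=np.linalg.lstsq(A,(q**2).sum(1),rcond=None)[0]
    return s[:2],np.sqrt(s[2]+s[0]**2+s[1]**2)
E
python3 - <<'E'
from h import *
def pca(q):
    m=q.mean(0); w,V=np.linalg.eigh(np.cov((q-m).T)); a=V[:,-1]; a=a*np.sign(a[0]); return m.round(4),round(np.arctan2(a[1],a[0]),3),np.sqrt(w).round(4)
for c in ("top","scene"):
    im,p,ok=cloud(c); g=im.astype(int).max(2)
    z=p[...,2]; xy=p[...,:2]
    near=ok&(np.linalg.norm(xy-[.538,.267],axis=-1)<.2)
    rim=near&(z>.044)&(z<.058)&(np.linalg.norm(xy-[.538,.267],axis=-1)<.08)
    C,r=circ(xy[rim]); print(c,"rim",C.round(4),r.round(4),rim.sum())
    R=np.linalg.norm(xy-C,axis=-1)
    h=ok&(z>.035)&(z<.06)&(R>.085)&(R<.18)&(xy[...,0]<.54)
    print("handle",h.sum(),pca(xy[h]),z[h].mean(),"yaw from C",np.arctan2(*(C-xy[h].mean(0))[::-1]))
    ch=ok&(z>.19)&(abs(xy[...,1])<.12)&(xy[...,0]>.6)&(xy[...,0]<.95)
    print("chute",ch.sum(),pca(xy[ch]))
    pl=ok&(abs(z-.05)<.006)&(np.linalg.norm(xy-[.53,-.272],axis=-1)<.12)
    print("plate",cv2.minAreaRect(xy[pl].astype(np.float32)))
    bp=ok&(z>.003)&(z<.02)&(abs(xy[...,1]+.03)<.13)&(xy[...,0]>.68)&(xy[...,0]<1)
    print("base",pca(xy[bp]),cv2.minAreaRect(xy[bp].astype(np.float32)))
    pf=ok&(z>.105)&(z<.165)&(xy[...,0]>.63)&(xy[...,0]<.72)&(abs(xy[...,1])<.08)
    print("paddle",pf.sum(),pca(xy[pf]))
print(viewer.camera_info("wrist")["T_tool_cam"].round(3).tolist())
for x,y in ((.45,.2),(.62,0),(.43,-.27)):
  for yaw in (0,.5,1,-.2,-.5,np.pi-.2,np.pi+.5):
    q=solver.inverse_kinematics([x,y,.15],down(yaw)); print(x,y,yaw,None if q is None else np.round(q,2))
E
```

```text
top rim [0.5369 0.2683] 0.0668 493
handle 257 (array([0.4252, 0.3246]), np.float64(-0.478), array([0.0049, 0.0231])) 0.049717482555659984 yaw from C -0.46768585163735715
chute 2029 (array([ 0.7539, -0.0125]), np.float64(-0.26), array([0.0138, 0.0565]))
plate ((0.5256890058517456, -0.2710917890071869), (0.1645471304655075, 0.16400374472141266), 2.6763157844543457)
base (array([ 0.8063, -0.0329]), np.float64(1.3), array([0.0713, 0.0766])) ((0.8140392899513245, -0.03016066551208496), (0.2679809629917145, 0.2597838044166565), 0.031095659360289574)
paddle 63 (array([ 0.6935, -0.0084]), np.float64(1.317), array([0.001 , 0.0318]))
scene rim [0.5386 0.2675] 0.067 246
handle 100 (array([0.4263, 0.3243]), np.float64(-0.482), array([0.0051, 0.0231])) 0.04772496769964679 yaw from C -0.46790086925420327
chute 1538 (array([ 0.7562, -0.0171]), np.float64(-0.267), array([0.0164, 0.064 ]))
plate ((0.5297449827194214, -0.27239522337913513), (0.15143531560897827, 0.1529434770345688), 89.70586395263672)
base (array([ 0.8254, -0.0442]), np.float64(0.523), array([0.0496, 0.0611])) ((0.8159441351890564, -0
[... 850 characters left out ...]
1.03 -0.32]
0.62 0 -0.2 [-0.63  0.54  0.8   1.74 -0.44  1.05 -1.45]
0.62 0 -0.5 [-0.89  0.84  1.34  1.76 -0.86  1.28 -1.4 ]
0.62 0 2.941592653589793 [-0.33  0.45  0.37  1.72 -0.19  1.    1.48]
0.62 0 3.641592653589793 [-0.23  0.44  0.23  1.72 -0.12  0.99  2.12]
0.43 -0.27 0 [-0.23  0.33  0.88  2.01 -0.32  0.93 -0.76]
0.43 -0.27 0.5 [-0.21  0.33  0.86  2.01 -0.31  0.93 -0.27]
0.43 -0.27 1 [-0.2   0.32  0.84  2.01 -0.3   0.93  0.22]
0.43 -0.27 -0.2 [-0.23  0.33  0.88  2.01 -0.32  0.94 -0.95]
0.43 -0.27 -0.5 [-0.4   0.43  1.13  2.02 -0.47  0.98 -1.1 ]
0.43 -0.27 2.941592653589793 [-0.33  0.38  1.02  2.02 -0.4   0.96  2.27]
0.43 -0.27 3.641592653589793 [-0.25  0.34  0.91  2.02 -0.34  0.94  2.9 ]
```

```bash
python3 - <<'E'
from h import *
C=np.array([.5378,.268]); yaw=-.471; u=np.array([np.cos(yaw),np.sin(yaw)])
G=C-.095*u; R=down(yaw+np.pi)
env.reach([*G,.14],R); env.movel([*G,.024],rate=.12)
effector.grasp(50); s=env.sense(); print(s["t"],s["gripper_width"],s["grasp_force"],s["ee_pos"])
env.movel([*G,.134],rate=.12); env.pause(.2)
s=env.sense(); print(s["t"],s["gripper_width"],s["grasp_force"],s["wrist_force"],s["moment"])
for c in ("top","scene"):
    im,p,ok=cloud(c); cv2.imwrite(f"pics/{c}1.png",im[:,:,::-1])
    z=p[...,2];xy=p[...,:2]; n=ok&(np.linalg.norm(xy-C,axis=-1)<.075)&(z>.15)&(z<.175)
    r=p[n]; c0,rad=circ(r[:,:2]); pl=np.linalg.lstsq(np.c_[r[:,:2]-c0,np.ones(len(r))],r[:,2],rcond=None)[0]
    print(c,n.sum(),c0,rad,"tilt/height",pl.round(4))
E
```

```text
6.025 0.00021575376520206703 0.0 [0.45314866 0.31113034 0.02401751]
7.2917 0.0005364802887940607 0.0 [ 0.73228059 -0.03805141 -0.13810754] [-0.04501468 -0.01903909 -0.0221187 ]
top 0 [0. 0.] 0.0 tilt/height [0. 0. 0.]
scene 0 [0. 0.] 0.0 tilt/height [0. 0. 0.]
```

```bash
python3 - <<'E'
from h import *
a=cv2.imread("pics/top1.png")[150:360,80:360]; b=cv2.imread("pics/scene1.png")[80:290,220:500]
im,p,ok=cloud("wrist"); cv2.imwrite("pics/m1.png",np.vstack([cv2.resize(np.hstack([a,b]),(560,210)),im[:,:,::-1][::1]])[:600])
s=env.sense();print(s["tcp_rot"].round(3).tolist(),s["ee_pos"])
im,p,ok=cloud("top");xy=p[...,:2];z=p[...,2]
n=ok&(np.linalg.norm(xy-[.5378,.268],axis=-1)<.09)&(z>.044)&(z<.058);print(circ(xy[n]))
E
```

```text
[[-0.891, 0.454, -0.001], [0.454, 0.891, -0.0], [0.0, -0.001, -1.0]] [0.45300228 0.31099509 0.13362637]
(array([0.53692486, 0.26815729]), np.float64(0.06683009344013456))
```

View pics/m1.png

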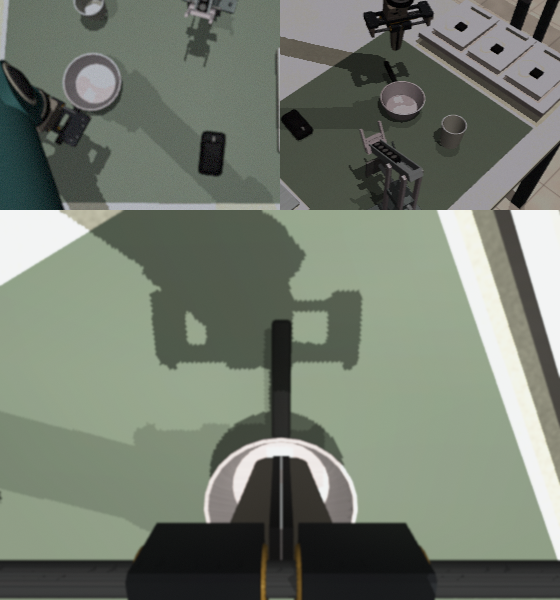

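The fingers closed fully and the dish hasn't moved. In the wrist view the handle, at (281,320–440), lines up with the fingers sideways. I'll retry in steps, checking the opening width and the view before closing.

```bash
python3 - <<'E'
from h import *
effector.release(); s=env.sense(); print("open",s["t"],s["gripper_width"])
im,p,ok=cloud("wrist"); g=im.max(2); z=p[...,2]; 
n=ok&(z>.035)&(z<.06)&(p[...,0]<.47)&(p[...,1]>.29)&(g<70); q=p[n]
print(n.sum(),q.mean(0),np.percentile(q,[2,50,98],axis=0).round(3).tolist())
P=s["ee_pos"].copy(); P[2]=.024
env.movel(P,rate=.15); s=env.sense(); print(s["t"],s["gripper_width"],s["wrist_force"])
im,d=viewer.read_camera("wrist"); cv2.imwrite("pics/w2.png",im[:,:,::-1])
im,d=viewer.read_camera("scene"); cv2.imwrite("pics/s2.png",im[:,:,::-1])
a=cv2.resize(im[100:240,260:440,::-1],(540,420)); 
cv2.imwrite("pics/m2.png",cv2.resize(np.hstack([cv2.imread("pics/w2.png"),a]),(800,305)))
E
```

```text
open 8.8667 0.09217523397730985
2149 [0.42713093 0.32539278 0.04696787] [[0.389, 0.299, 0.045], [0.426, 0.325, 0.047], [0.468, 0.348, 0.049]]
9.8 0.0921594894876659 [-0.43425932  0.87571283 -0.37191863]
```

View pics/m2.png

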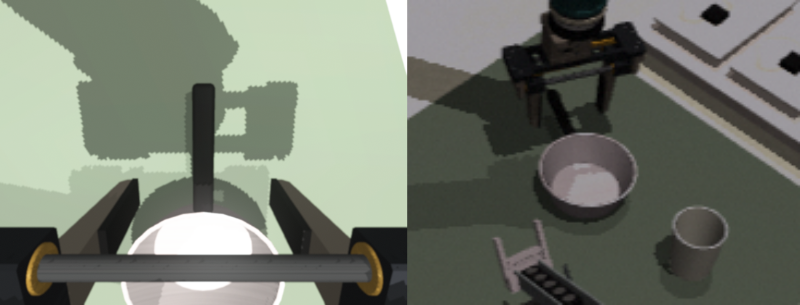

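```bash
python3 - <<'E'
from h import *
s=env.sense(); print(s["ee_pos"],s["joint_velocities"].round(3),s["t"]); R=s["tcp_rot"]
im,p,ok=cloud("wrist"); t=(p-s["ee_pos"])@R   # tool coords
for (u,v) in [(195,258),(187,262),(185,275),(388,262),(380,258),(380,300),(284,200),(284,250),(284,280)]:
    print((u,v),im[v,u],"tool",t[v,u].round(3),"world",p[v,u].round(3))
for c in ("scene","top"):
    im,p,ok=cloud(c); t=(p-s["ee_pos"])@R
    n=ok&(abs(t[...,0])<.04)&(abs(t[...,1])>.035)&(abs(t[...,1])<.075)&(p[...,2]>.01)&(t[...,2]>-.12)
    print(c,n.sum(),np.percentile(p[n][:,2],[0,5,50,100]).round(3) if n.any() else "")
    n=ok&(abs(t[...,0])<.06)&(abs(t[...,1])<.02)&(t[...,2]>-.05)&(p[...,2]>.02); print(np.percentile(p[n],[2,50,98],axis=0).round(3).tolist() if n.any() else "")
E
```

```text
[0.45391414 0.31171066 0.02508938] [-0.002 -0.002  0.     0.004  0.001 -0.    -0.003] 9.9
(195, 258) [167 184 157] tool [-0.026 -0.06   0.026] world [ 0.45   0.247 -0.001]
(187, 262) [25 26 24] tool [ 0.004 -0.046 -0.044] world [0.429 0.273 0.069]
(185, 275) [25 26 23] tool [-0.    -0.046 -0.049] world [0.433 0.271 0.074]
(388, 262) [32 34 31] tool [ 0.01   0.049 -0.057] world [0.467 0.36  0.082]
(380, 258) [31 34 30] tool [ 0.011  0.046 -0.053] world [0.465 0.358 0.079]
(380, 300) [49 52 46] tool [-0.008  0.046 -0.059] world [0.482 0.349 0.084]
(284, 200) [33 34 32] tool [ 0.03   0.002 -0.023] world [0.428 0.327 0.048]
(284, 250) [37 38 36] tool [ 0.001  0.002 -0.022] world [0.454 0.314 0.047]
(284, 280) [66 65 64] tool [-0.017  0.002 -0.023] world [0.47  0.306 0.048]
scene 219 [0.045 0.067 0.103 0.143]
[[0.403, 0.279, 0.022], [0.475, 0.306, 0.045], [0.497, 0.336, 0.052]]
top 5 [0.051 0.051 0.054 0.054]
[[0.4, 0.28, 0.021], [0.478, 0.306, 0.047], [0.497, 0.341, 0.054]]
```

```bash
python3 - <<'E'
from h import *
s=env.sense(); R=s["tcp_rot"]
im,p,ok=cloud("wrist"); t=(p-s["ee_pos"])@R
for lo,hi in ((-.07,-.03),(.03,.07)):
    n=ok&(t[...,1]>lo)&(t[...,1]<hi)&(t[...,2]<.015)&(abs(t[...,0])<.025)&(im.max(2)<90)
    print(n.sum(),np.percentile(t[n],[0,2,50,98,100],axis=0).round(3).tolist())
env.movel(s["ee_pos"]+[0,0,.1],rate=.2); effector.grasp(20); s=env.sense(); R=s["tcp_rot"]; print(s["ee_pos"],s["gripper_width"])
im,p,ok=cloud("wrist"); t=(p-s["ee_pos"])@R
n=ok&(abs(t[...,1])<.03)&(t[...,2]<.03)&(abs(t[...,0])<.03)
print(n.sum(),np.percentile(t[n],[0,2,50,98,100],axis=0).round(3).tolist())
cv2.imwrite("pics/w3.png",im[:,:,::-1]); print(s["t"])
E
```

```text
11206 [[-0.012, -0.064, -0.151], [-0.009, -0.06, -0.149], [0.011, -0.049, -0.108], [0.025, -0.034, -0.045], [0.025, -0.03, -0.037]]
11101 [[-0.012, 0.03, -0.151], [-0.008, 0.035, -0.149], [0.011, 0.05, -0.108], [0.025, 0.061, -0.046], [0.025, 0.064, -0.038]]
[0.45363605 0.31149912 0.12484225] 0.0006879282099643187
19754 [[-0.011, -0.03, -0.151], [0.002, -0.028, -0.15], [0.022, 0.0, -0.149], [0.03, 0.028, -0.047], [0.03, 0.03, -0.036]]
12.1083
```

The wrist and scene depth agree: the real fingertips sit about 37 mm behind the reported TCP. With the TCP at 0.024 they closed above the handle. I'll correct for that offset and grasp lower, watching the wrist force.

```bash
cat >> h.py <<'E'
OFF=.037  # real tips are this far behind the reported TCP
def rimfit(c,C,zr):
    im,p,ok=cloud(c); z=p[...,2];xy=p[...,:2]
    n=ok&(np.linalg.norm(xy-C,axis=-1)<.08)&(abs(z-zr)<.007); r=p[n]
    c0,rad=circ(r[:,:2]); pl=np.linalg.lstsq(np.c_[r[:,:2]-c0,np.ones(len(r))],r[:,2],rcond=None)[0]
    print(c,n.sum(),c0.round(4),rad.round(4),"tilt/height",pl.round(4)); return im
E
python3 - <<'E'
from h import *
C=np.array([.5372,.268]); yaw=-.471; u=np.array([np.cos(yaw),np.sin(yaw)]); G=C-.095*u
effector.release()
env.movel([*G,.02],rate=.2)
for z in (.005,-.012):
    env.movel([*G,z],rate=.1); s=env.sense(); print(s["ee_pos"],s["wrist_force"].round(2))
    if abs(s["wrist_force"][2])>5: raise SystemExit
effector.grasp(55); s=env.sense(); print(s["t"],s["gripper_width"],s["grasp_force"])
if s["gripper_width"]<.01: raise SystemExit
env.movel([*G,.098],rate=.1); env.pause(.2)
s=env.sense(); print(s["t"],s["ee_pos"],s["gripper_width"],s["grasp_force"],s["wrist_force"],s["moment"])
for c in ("top","scene"):
    cv2.imwrite(f"pics/{c}4.png",rimfit(c,C,.16)[:,:,::-1])
E
```

```text
[0.45274839 0.31131802 0.00558544] [ 0.28 -0.07  0.09]
[ 0.4522775   0.3109125  -0.01211742] [ 0.3  -0.23 -0.14]
15.9667 0.015834151092821155 54.997215270996094
17.4167 [0.45227273 0.31088316 0.09743114] 0.015514387878542634 54.99717056751251 [ 0.62166605  0.3341216  -1.81891813] [ 0.0763248   0.11647234 -0.04385315]
top 540 [0.5378 0.2677] 0.0663 tilt/height [-0.0084 -0.0089  0.1591]
scene 281 [0.5386 0.2676] 0.0673 tilt/height [ 0.0015 -0.0054  0.1575]
```

The dish is held and level. Next I'll carry it in front of the mouth, re-measure, then push.

```bash
cat >> h.py <<'E'
M=np.array([.678,.0055]); YD=-.262; UD=np.array([np.cos(YD),np.sin(YD)])
E
python3 - <<'E'
from h import *
C=M-.105*UD; G=C-.096*UD
env.movel([*G,.098],frame=down(YD+.004+np.pi),rate=.2); env.pause(.2)
s=env.sense(); print(s["t"],s["ee_pos"],s["wrist_force"].round(2),s["moment"].round(3),"want",C)
for c in ("top","scene"):
    im=rimfit(c,C,.159); cv2.imwrite(f"pics/{c}5.png",im[:,:,::-1])
    for n in ("mouth","paddle_face"):
        r=tip_of(c,n); print(c,n,[(x["at"].round(3) if hasattr(x["at"],'round') else x["at"],x["score"]) for x in r[:1]])
a=cv2.imread("pics/scene5.png")[150:360,220:500]; b=cv2.imread("pics/top5.png")[70:280,150:430]
cv2.imwrite("pics/m5.png",cv2.resize(np.hstack([a,b]),(800,300)))
E
```

```text
19.1417 [0.48378667 0.05832233 0.09796251] [ 0.25 -0.33 -1.84] [-0.003  0.101 -0.032] want [0.57658324 0.03269635]
top 405 [0.5769 0.0348] 0.066 tilt/height [-0.0089 -0.0003  0.159 ]
top mouth [([0.6821, 0.0065, 0.1857], 0.94)]
top paddle_face [([0.5294, -0.2743, 0.0028], 0.63)]
scene 308 [0.5767 0.0335] 0.0667 tilt/height [ 0.0056 -0.0022  0.1577]
scene mouth [([0.6776, 0.0016, 0.1854], 0.81)]
scene paddle_face [([0.6903, 0.0008, 0.134], 0.64)]
```

View pics/m5.png

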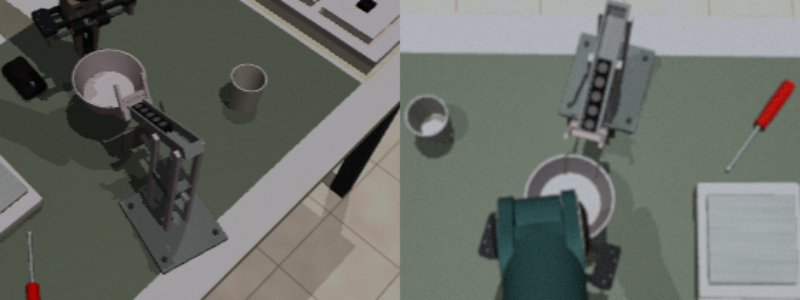

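The dish is level, lined up in front of the mouth and paddle. Pushing now.

```bash
python3 - <<'E'
from h import *
M=np.array([.679,.0050])
f0=env.sense()["wrist_force"]
for d,r in ((-.06,.12),(-.05,.06),(-.042,.06),(-.036,.06),(-.032,.06)):
    C=M+d*UD; G=C-.096*UD-[0,.001]
    env.movel([*G,.098],rate=r); s=env.sense(); f=s["wrist_force"]-f0
    print(d,round(s["t"],2),s["ee_pos"].round(4),"push",round(-f[:2]@UD,2),"dz",f[2].round(2))
env.pause(1.2); s=env.sense(); f=s["wrist_force"]-f0; print(s["t"],f.round(2),s["moment"].round(3))
for c in ("top","scene"):
    im=rimfit(c,C,.159); cv2.imwrite(f"pics/{c}6.png",im[:,:,::-1])
a=cv2.imread("pics/scene6.png")[130:340,220:500]; b=cv2.imread("pics/top6.png")[50:260,150:430]
cv2.imwrite("pics/m6.png",cv2.resize(np.hstack([a,b]),(800,300)))
E
```

```text
-0.06 19.98 [0.5276 0.0444 0.0976] push -0.24 dz -1.15
-0.05 20.29 [0.5375 0.042  0.0978] push 1.8 dz -1.74
-0.042 20.57 [0.5458 0.0397 0.0979] push 1.47 dz -1.71
-0.036 20.82 [0.5516 0.0382 0.0979] push 2.2 dz -1.09
-0.032 21.07 [0.5554 0.0371 0.0979] push 2.49 dz -1.67
22.275 [-2.26  0.2  -2.76] [ 0.138  0.822 -0.039]
top 310 [0.6506 0.0127] 0.0658 tilt/height [-0.0097  0.002   0.1583]
scene 334 [0.651  0.0121] 0.0681 tilt/height [ 0.0108 -0.0071  0.1576]
```

View pics/m6.png

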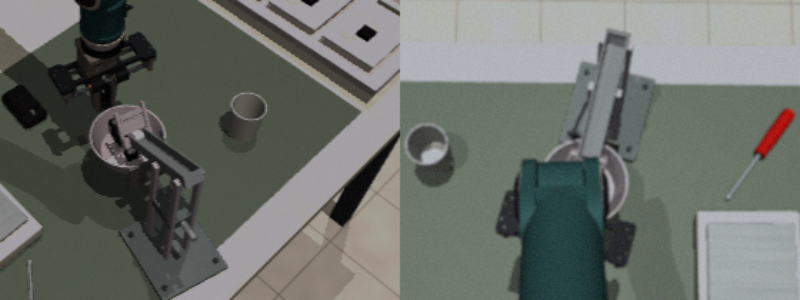

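The chute is empty and the chokes lie in the dish. I'll back off, carry it to above the plate and re-measure.

```bash
python3 - <<'E'
from h import *
C=np.array([.679,.005])-.125*UD; G=C-.096*UD
env.movel([*G,.098],rate=.1)
C=np.array([.5287,-.2718]); G=C-.096*UD
env.movel([*G,.098],rate=.15); env.pause(.3)
s=env.sense(); print(s["t"],s["ee_pos"],s["wrist_force"].round(2))
for c in ("top","scene"):
    im=rimfit(c,C,.158); cv2.imwrite(f"pics/{c}7.png",im[:,:,::-1])
    r=tip_of(c,"plate"); print([(x["at"],x["score"]) for x in r[:1]])
    r=tip_of(c,"choke1"); print([(np.round(x["at"],3).tolist(),round(x["score"],2)) for x in r])
a=cv2.imread("pics/scene7.png")[170:380,80:360]; b=cv2.imread("pics/top7.png")[100:310,240:520]
cv2.imwrite("pics/m7.png",cv2.resize(np.hstack([a,b]),(800,300)))
E
```

```text
25.975 [ 0.43603368 -0.24674776  0.09801693] [-0.41 -0.45 -2.75]
top 409 [ 0.5384 -0.2679] 0.0603 tilt/height [0.0267 0.018  0.157 ]
[]
[([0.542, -0.277, 0.109], 0.63), ([0.505, -0.265, 0.127], 0.5), ([0.488, -0.26, 0.137], 0.49), ([0.511, -0.264, 0.13], 0.39)]
scene 448 [ 0.53   -0.2707] 0.0664 tilt/height [0.0107 0.0008 0.1572]
[([0.527, -0.2749, 0.0537], 0.78)]
[([0.509, -0.265, 0.128], 0.52), ([0.487, -0.26, 0.134], 0.46), ([0.544, -0.273, 0.114], 0.42), ([0.51, -0.268, 0.128], 0.39)]
```

View pics/m7.png

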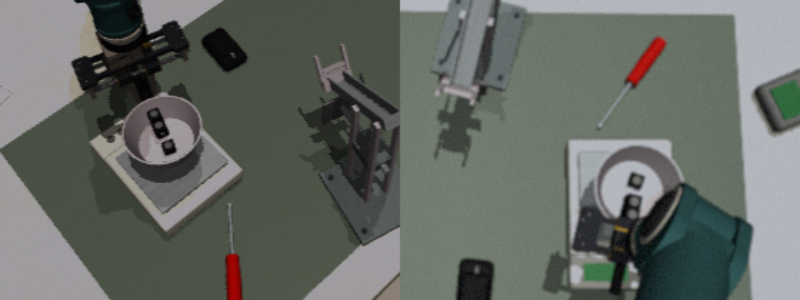

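The weight rose by 0.9 N, which matches five chokes, and all of them sit below the rim. Setting the dish down.

```bash
python3 - <<'E'
from h import *
s=env.sense(); f0=s["wrist_force"]; P=s["ee_pos"].copy()
P[2]=.044; env.movel(P,rate=.08)
for z in np.arange(.042,.033,-.001):
    P[2]=z; env.movel(P,rate=.02); env.pause(.1); s=env.sense(); df=(s["wrist_force"]-f0)[2]
    print(round(z,4),s["ee_pos"][2].round(4),df.round(2))
    if df>1.8: break
effector.release(); env.pause(.3)
P=env.sense()["ee_pos"].copy(); P[2]+=.15; env.movel(P,rate=.12); P[0]-=.06;P[2]+=.1; env.movel(P,rate=.25); env.pause(.3)
s=env.sense(); print(s["t"],s["ee_pos"],s["gripper_width"])
C=np.array([.5295,-.271])
for c in ("top","scene"):
    im=rimfit(c,C,.10); cv2.imwrite(f"pics/{c}8.png",im[:,:,::-1])
    print([(np.round(x["at"],3).tolist(),round(x["score"],2)) for x in tip_of(c,"choke1")])
a=cv2.imread("pics/scene8.png")[170:380,80:360]; b=cv2.imread("pics/top8.png")[100:310,240:520]
cv2.imwrite("pics/m8.png",cv2.resize(np.hstack([a,b]),(800,300)))
E
```

```text
0.042 0.0422 -0.75
0.041 0.041 -0.6
0.04 0.04 -0.27
0.039 0.039 -0.57
0.038 0.0381 1.01
0.037 0.0377 8.99
33.0 [ 0.37587265 -0.24664071  0.28585216] 0.09204676948117865
top 576 [ 0.5295 -0.2701] 0.0658 tilt/height [0.0027 0.0042 0.0993]
[([0.542, -0.28, 0.052], 0.66), ([0.698, 0.0, 0.14], 0.64), ([0.49, -0.263, 0.074], 0.55), ([0.512, -0.265, 0.072], 0.47)]
scene 375 [ 0.5298 -0.2708] 0.0667 tilt/height [ 0.0102 -0.0053  0.0985]
[([0.546, -0.274, 0.055], 0.66), ([0.512, -0.266, 0.07], 0.59), ([0.51, -0.267, 0.07], 0.53), ([0.489, -0.26, 0.08], 0.4)]
```

View pics/m8.png

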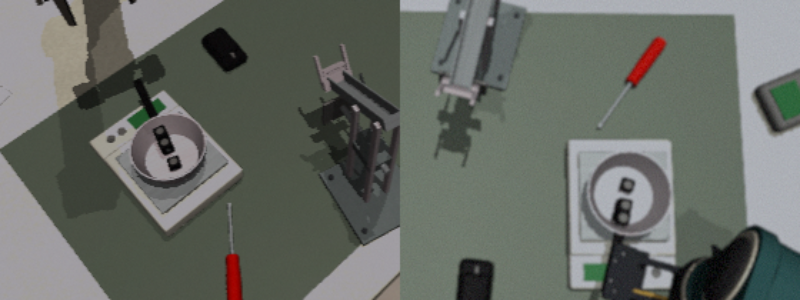

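The dish stands level on the plate, less than 3 mm from its centre. The chokes are inside, the gripper is clear and the paddle has sprung back. Handing in.

```bash
python3 -c "
from station import *
print(workorder.finish_job())"
```

```text
the job is handed in; nothing more can be done
None
```

I handed the job in at about 33 s of the 51 s: the dish stands level on the scale within about 3 mm of the plate's centre and let go; a 0.9 N weight gain fits five chokes (not all five were visible), and the judge gave no result back.

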